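Release and stow the pull-out jar tray

ROBOT

A 6-joint arm with a two-finger parallel gripper is mounted at the origin on the work surface. World frame = base frame: x ahead of the robot, y to its left, z up, the work surface at z = 0. Lengths are in mm, angles in rad, forces in N, time in s.
With the tool pointing down it reaches from about 350 to 975 mm from the base axis. Payload 7.1 kg.
Tool frame: the origin (TCP) lies between the finger pads; the fingertips stand 19 mm ahead of it and the grasp point (between the pads) is the TCP; z points along the fingers, y is the line along which they close (so a half turn about z gives the same grasp; the last joint's range is limited). The gripper opens to 88 mm and grips with 3 to 60 N. Pads are 20 mm wide; open, the fingers measure 115 mm over their backs; the gripper's body (75 mm by 178 mm) begins 61 mm behind the grasp point.
Start: joints at [1.141, 0.423, 1.63, -0, 1.089, -0.019], TCP at [249.557, 572.998, 241.675] pointing down, gripper open.
Joint ranges: [-3, 3], [-0.9, 2.11], [0.09, 2.58], [-1.31, 4.45], [0.11, 2.69], [-2.54, 2.54]. Speed limits (rad/s): [2.39, 2.39, 3.01, 3.14, 3.14, 3.14].

INTERFACE

Orientations are given as a rotation vector (axis times angle).
In Python, from workcell import ctrl gives the robot as it stands.
- The arm moves only by the tool arm_command, never from a script. Its argument "series" is a list of rows, each an object with "linear": the shift along the tool's x, y, z in m, a list of three; "turn": the turn about the tool's z in rad. A call has 1 to 10 rows; each row shifts and turns the commanded pose from where the row before left it, along the tool's axes as they then stand; what a row does not reach is not made up. A row lasts 1/10 s, in which the tool goes at most 50 mm and 8.59 degrees, less where a joint would pass 70% of its speed; a pose out of reach is approached as far as the arm can. A call with a gripper value outside its range is refused whole. "jaw" is the opening, from -1 (shut) to 1 (fully open), set as the call begins (left out, the last holds). The fingers move at their own pace and stop on an object; the grip force is fixed at half the most. Time passes only in rows, so rows that do not move let the fingers close. It gives the time, the measured TCP pose, the force, the opening and the grip force at its end, in the units of the state.
- ctrl.get_obs(): the state, without advancing time (a new reading comes with each control period).
- ctrl.get_image(name): name is "scene" or "top" or "wrist"; returns a dict with "frame" (400x640x3 uint8, blue, green, red), "fx", "fy", "cx", "cy" (pixels), "rvec" (rotation vector, rad) and "tvec" (3), from world to camera coordinates, as OpenCV has them. Camera axes: x right, y down, z forward; pixel columns grow to the right and rows downward; lengths in mm; the calibration is good to about 2 mm. A picture is of the moment at which its call begins. There is no depth.
- ctrl.close_job(): hands the job in; it is judged then, once.
The state is a dict: "t": time; "qpos": joint angles; "qvel": joint speeds; "joint_torque": joint torques, N m; "ee_pos": TCP position; "orientation": TCP orientation; "ft_force": force on the tool from outside, world axes, zero at the start; "moment": the same for the moment, N m; "width": finger opening in mm; "grasp_force": force on a finger pad.
Only numpy, scipy, OpenCV 4.12 (cv2) and the standard library are available. Lean on these libraries where they do the work, as an engineer would, in place of code of your own. Each camera call takes 0.05 s, during which the arm holds its last target. There are 200 camera calls.

TASK

The jar tray is drawn out and locked: a sprung steel button stands up in a notch of the steel strip along the tray's left side. With your fingertips press the button right down below the strip and, keeping it down, push the tray gently in over it, away from you, until it is fully home and the button has sprung up in the strip's other notch. Work by touch only: pick nothing up, keep the jars and the tin standing in the tray, leave the other things where they are, and finish with the hand clear.

Things in the scene. Friction and masses are not known exactly. Their poses are not given: they have to be found in the camera images.
- pullout: Fixed white base of the pull-out, a board 320 (x) x 400 (y) mm, 18 mm thick; origin at the centre of its underside, on the worktop. Its x axis points away from the robot, the way the tray slides in; y to the left, z up. Low cheeks and a back rail on its edges reach 48 mm high. The black catch block (60 x 50 mm, top 34 mm high) is centred at x -25, y +128 mm.
- button_top (a point): Centre of the flat top of the catch's round steel button, 32 mm across, which stands vertically in the catch block. Up, the top is 62 mm above the worktop, 8 mm above the strip. It moves straight down only.
- button (a joint): How far the button is pressed, m: 0 = up, 0.018 = bottomed (top 44 mm high). Spring: about 3.5 N at first, 8 N when bottomed. Beyond 0.012 its top is below the strip's underside and the tray can slide over it; pressed less, it blocks the strip. Once under the strip it stays down by itself until a notch comes over it.
- tray (a joint): How far the tray has slid in, m: 0 = drawn out, 0.110 = fully home, a stop at each end. About 3 N of friction, plus the rubbing of the button. At both ends a notch is centred over the button, which has 5 mm of play either way in it. The tray can only slide, it cannot be lifted.
- open_notch (a point): Point on the tray: centre of the notch where the button stands while the tray is drawn out, at the strip's upper face. Notch: 42 mm long in the sliding direction, open on its outer (left) side, closed 25 mm to the right of this point. A fingertip in it can push the tray along by the strip's end piece beyond it (39 mm long).
- home_notch (a point): Point on the tray: centre of the strip's other notch, same size, 110 mm nearer to the tray's front. The dark steel strip lies level along the tray's left side, 4 mm thick, upper face 54 mm and underside 50 mm above the worktop, reaching 22 mm left of the notch centres.
- tray_middle (a point): Point on the tray: centre of its floor, 42 mm above the worktop. The tray is 240 mm long, 230 mm wide, with sides 72 mm high and a thin rail at 80 mm. Its front panel, 134 mm from this point towards the robot, is 246 mm wide with its upper edge at 86 mm and a steel knob, 22 mm across, that sticks out 20 mm.
- jar_a: Small clear glass clip-top jar, 82 mm across, 81 mm high, one of three alike, loose in the tray; origin at the centre of its underside.
- jar_b: Second such jar, loose in the tray.
- jar_c: Third such jar, loose in the tray.
- tin: Plain aluminium tin, 52 mm across, 56 mm high, loose in the tray; origin at the centre of its underside.
- mug: White mug, 82 mm across, 92 mm high, on the worktop left of the base; origin at the centre of its underside. To be left alone.
- spoon: Wooden spoon, 200 mm long, lying on the worktop right of the base; origin under its middle. To be left alone.
- oil: Green glass bottle, 60 mm across, 200 mm high, right of the base; origin at the centre of its underside. To be left alone.
- bowl: Blue bowl, 130 mm across, 50 mm high, left of the base, beyond the mug; origin at the centre of its underside. To be left alone.
Not all that is in view belongs to the job. What is shaped like the jar_c but orange or purple is not meant.

How it is judged:
By the outcome, as a careful person would: the job done as asked, in the order asked, and still so for the second after the job is handed in, with the robot touching nothing.
It also fails if it takes over 42 s, if anything falls off the work surface, if the arm or the gripper's body presses on something with over 40 N, if the wrist force passes 120 N, or if a joint passes its speed limit or range.

## Working session

There is one attempt and no reset: what is moved stays moved. The work goes in short steps, Python scripts to look and compute and a tool call to move; the robot and the scene stay as the last step left them, time stands still between calls to the robot, and variables do not carry over. Pictures are saved under pics/ and viewed, at most 10 in all, crops included, and the job is handed in when it is done.

Besides the shell and the picture viewer there is one more tool, called after "Call:" as name(argument=value, ...) on one line, values as JSON. arm_command: Moves the arm, as the interface text tells. Its arguments: {"type":"object","properties":{"series":{"type":"array"},"jaw":{"type":"number"}},"required":["series"]}

```bash
mkdir -p pics; ls; cat > h.py <<'E'
import numpy as np, cv2
from workcell import ctrl
def cam(n):
    d=ctrl.get_image(n); return d
def save(d,f): cv2.imwrite(f,d["frame"])
def onplane(d,u,v,z):
    R=cv2.Rodrigues(np.array(d["rvec"],float))[0]; t=np.array(d["tvec"],float).ravel()
    c=-R.T@t; r=R.T@np.array([(u-d["cx"])/d["fx"],(v-d["cy"])/d["fy"],1.])
    return c+r*(z-c[2])/r[2]
def proj(d,p):
    R=cv2.Rodrigues(np.array(d["rvec"],float))[0]; q=R@np.array(p,float)+np.array(d["tvec"],float).ravel()
    return d["fx"]*q[0]/q[2]+d["cx"], d["fy"]*q[1]/q[2]+d["cy"]
E
python3 - <<'E'
from h import *
import pickle
D={n:cam(n) for n in("scene","top","wrist")}
pickle.dump(D,open("d0.pkl","wb"))
save(D["scene"],"pics/s0.png");save(D["top"],"pics/t0.png");save(D["wrist"],"pics/w0.png")
o=ctrl.get_obs();print(o)
for n,d in D.items():
    R=cv2.Rodrigues(np.array(d["rvec"],float))[0];print(n,-R.T@np.array(d["tvec"]).ravel(),d["fx"])
E
```

```text
pics
{'t': 0.15, 'qpos': array([ 1.14099093e+00,  4.23723859e-01,  1.63046881e+00,  2.81010151e-05,
        1.08860700e+00, -1.90257409e-02]), 'qvel': array([ 0.00075844, -0.00151096, -0.00370569,  0.00034207, -0.00244563,
        0.0005704 ]), 'joint_torque': array([-1.09416681e-04, -5.44986033e+01, -2.73917878e+01,  6.44234405e-02,
        2.04341981e-02, -4.96528685e-05]), 'ee_pos': array([249.39772453, 572.65404374, 241.06162453]), 'orientation': array([-6.40684309e-01, -3.07526983e+00,  1.83957132e-03]), 'ft_force': array([-0.33455485,  0.99817014,  0.68521784]), 'moment': array([-0.02232177, -0.01209702, -0.01948406]), 'grasp_force': 0.0, 'width': 87.50581518782973}
scene [1184.21852264  226.68689409 1037.30692264] 489.59922386842373
top [ 221.84068869  -22.91830301 1303.5028138 ] 416.7242883514898
wrist [179.54577904 602.62430741 384.93915132] 303.623725183403
```

View pics/s0.png

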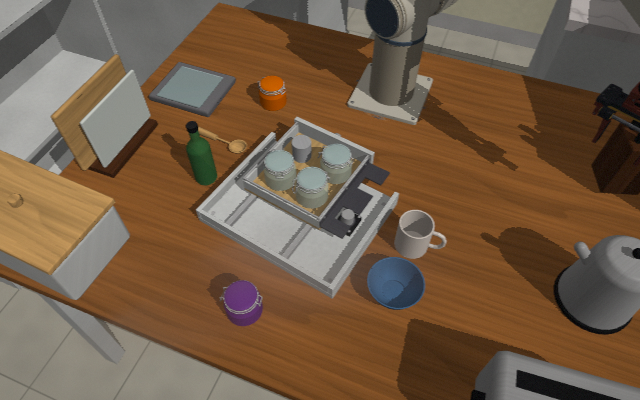

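View pics/t0.png

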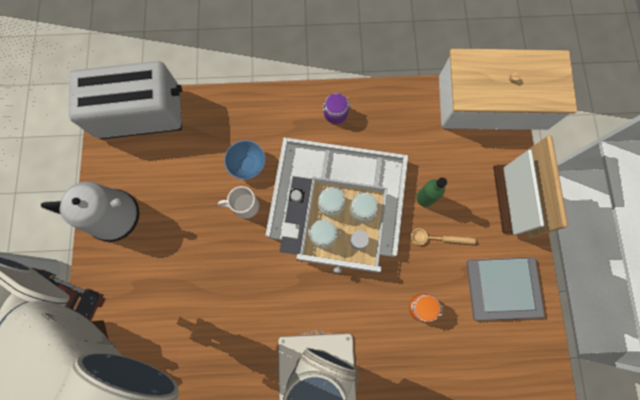

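The scene view shows the button near (348,215), with the strip's dark end pieces at (345,222) and (375,174). In the top view the button is at (297,196), the tray at (340,225) and the knob at (337,270). The orange jar at (426,308) and the purple jar at (336,108) are decoys, because the three jars are inside the tray. I'll enlarge the area around the button in both views.

```bash
python3 - <<'E'
from h import *
import pickle
D=pickle.load(open("d0.pkl","rb"))
a=D["scene"]["frame"][150:250,300:400];b=D["top"]["frame"][165:265,250:350]
cv2.imwrite("pics/c0.png",np.hstack([cv2.resize(x,(400,400),interpolation=cv2.INTER_CUBIC) for x in(a,b)]))
d=D["top"]
for n,(u,v) in {"baseTL":(284,140),"baseTR":(408,156),"baseBL":(267,236),"baseBR":(400,255)}.items(): print(n,onplane(d,u,v,48).round())
print(onplane(d,297,195,62).round(),onplane(D["scene"],348,215,62).round())
E
```

```text
baseTL [709.  74.  48.]
baseTR [ 639. -317.   48.]
baseBL [403. 132.  48.]
baseBR [ 329. -265.   48.]
[523.  37.  62.] [531.  45.  62.]
```

View pics/c0.png

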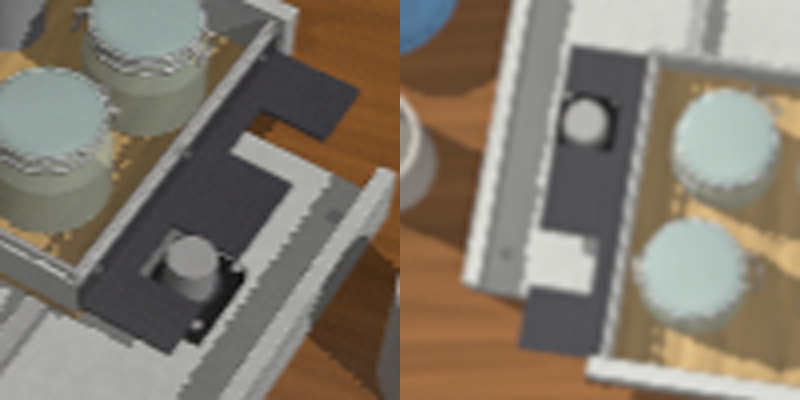

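The top of the button centres at (348,214) in the scene view and about (296.5,194.5) in the top view. The strip's open notch is around it, and the home notch sits nearer the robot at about (288,231). I'll triangulate the button from the two views and work out the moves.

```bash
cat >> h.py <<'E'
def tri(obs):
    A=[];B=[]
    for d,u,v in obs:
        a=onplane(d,u,v,0);b=onplane(d,u,v,500);r=(b-a)/np.linalg.norm(b-a);P=np.eye(3)-np.outer(r,r);A.append(P);B.append(P@a)
    x=np.linalg.lstsq(np.vstack(A),np.hstack(B),rcond=None)[0]; return x
def delta(p,turn=0):
    "tool-frame shift (mm) from measured TCP to world p"
    o=ctrl.get_obs();R=cv2.Rodrigues(o["orientation"])[0]
    return R.T@(np.array(p)-o["ee_pos"]),R
E
python3 - <<'E'
from h import *
import pickle
D=pickle.load(open("d0.pkl","rb"))
print(tri([(D["top"],296.4,194.5),(D["scene"],348,214)]))
_,R=delta([0,0,0]);a=np.array([np.cos(-.182),np.sin(-.182),0])
print(R[:,0],R[:,1],np.degrees(np.arctan2(R[1,1],R[0,1])))
E
```

```text
[525.81802307  41.17418514  56.99762166]
[-9.16804542e-01  3.99336236e-01  4.78398451e-05] [ 0.39933589  0.9168039  -0.00120633] 66.46331330761741
```

Call:
arm_command(series=[{"linear":[0,0,0],"turn":0.149},{"linear":[0,0,0],"turn":0.149},{"linear":[0,0,0],"turn":0.149},{"linear":[0,0,0],"turn":0.149},{"linear":[0,0,0],"turn":0.149},{"linear":[0,0,0],"turn":0.149},{"linear":[0,0,0],"turn":0.149},{"linear":[0,0,0],"turn":0.149},{"linear":[0,0,0],"turn":0.149},{"linear":[0,0,0],"turn":0}], jaw=-1)

```text
t: 1.15
ee_pos: [249.5, 572.8, 241.4]
orientation: [2.414, 2.01, -0.001]
ft_force: [-0.5, 0.2, 0.5]
width: 11.6
grasp_force: 0.0
```

Call:
arm_command(series=[{"linear":[-0.032,0.024,0],"turn":0},{"linear":[-0.032,0.024,0],"turn":0},{"linear":[-0.032,0.024,0],"turn":0},{"linear":[-0.032,0.024,0],"turn":0},{"linear":[-0.032,0.024,0],"turn":0},{"linear":[-0.032,0.024,0],"turn":0},{"linear":[-0.032,0.024,0],"turn":0},{"linear":[-0.032,0.024,0],"turn":0},{"linear":[-0.032,0.024,0],"turn":0},{"linear":[-0.032,0.024,0],"turn":0}])

```text
t: 2.15
ee_pos: [428.5, 213.5, 241.8]
orientation: [2.408, 2.017, 0.0]
ft_force: [0.5, -0.6, 0.3]
width: 0.5
grasp_force: 0.0
```

Call:
arm_command(series=[{"linear":[-0.032,0.024,0.005],"turn":0},{"linear":[-0.032,0.024,0.005],"turn":0},{"linear":[-0.032,0.024,0.005],"turn":0},{"linear":[-0.032,0.024,0.005],"turn":0},{"linear":[-0.028,0.024,0.005],"turn":0},{"linear":[0,0,0],"turn":0},{"linear":[0,0,0],"turn":0}])

```text
t: 2.85
ee_pos: [517.8, 39.5, 216.3]
orientation: [-2.412, -2.012, 0.001]
ft_force: [-0.6, 0.6, -0.0]
width: 0.7
grasp_force: 0.0
```

```bash
python3 - <<'E'
from h import *
import pickle
D={n:cam(n) for n in("wrist","top")}
pickle.dump(D,open("d1.pkl","wb"));d=D["wrist"]
save(d,"pics/w1.png");o=ctrl.get_obs();print(o["t"],o["ee_pos"],o["orientation"],o["ft_force"])
R=cv2.Rodrigues(np.array(d["rvec"],float))[0];print(-R.T@np.array(d["tvec"]).ravel(),R[2])
print(proj(d,[525.8,41.2,62]))
E
```

```text
2.95 [517.36233858  40.69342127 216.62814947] [-2.41054320e+00 -2.01376240e+00  5.39242836e-04] [ 0.48953421  0.00477235 -0.36550403]
[532.18736269 114.23064541 360.3043815 ] [-0.05067901 -0.27423528 -0.96032633]
(np.float64(322.7025755942711), np.float64(183.06637770905314))
```

View pics/w1.png

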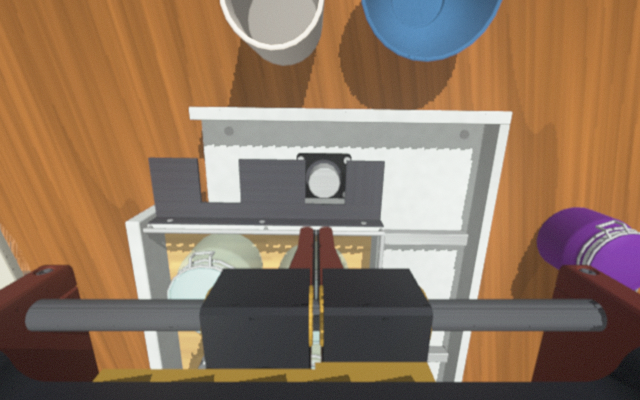

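The wrist view shows the button top near (324,179) inside the open notch (columns about 305 to 348). The strip's end piece spans columns 348 to 384 and the home notch 200 to 239. The strip lies parallel to the closed fingers' row, so the yaw is aligned.

```bash
python3 - <<'E'
from h import *
import pickle
D=pickle.load(open("d1.pkl","rb"));d=D["wrist"];D0=pickle.load(open("d0.pkl","rb"))
f=d["frame"][158:202,300:350].astype(int);g=f.mean(2)
for r in (172,180):print(r,d["frame"][r,296:392].mean(1).astype(int))
print(d["frame"][150:215,323].mean(1).astype(int))
a=onplane(d,150,158,54);b=onplane(d,384,161,54);print("strip yaw",np.degrees(np.arctan2(*(b-a)[1::-1])),np.linalg.norm(b-a))
for u in(200,239,305,348,384):print(u,onplane(d,u,175,54).round(1))
print(tri([(d,323.5,178),(D0["top"],296.4,194.5),(D0["scene"],348,214)]),onplane(d,323.5,178,62))
E
```

```text
172 [ 98  97  98  99  94  98  98  97  94  74  79  92  99 101 112 121 140 172
 196 209 211 212 210 210 210 210 208 208 210 210 208 209 209 209 210 207
 212 210 203 181 154 125 106  95  79  60  54  53  56  64  82  98 101 101
  99 101 100  98  99  99  99 101  99 102 100 101 103 100  99 101  99 100
 100  99 101 102 102 101 101 102 103 103 102 104 105 102 101 123 193 230
 234 235 234 234 233 234]
180 [ 95  99  98  98 100  99  99  98  94  83  87  93 115 170 202 210 211 209
 209 209 208 208 208 208 208 208 209 208 209 209 204 207 210 208 207 208
 206 207 207 209 209 208 194 142  86  56  51  47  52  64  89  99  99  99
  99  97  98 100 100  96  97 103 100 100 101  99  99 101  97  99  98 100
 101  99 104 101 102 100 102 102 104 100 103 101 103  99 110 160 219 232
 233 234 234 235 234 234]
[236 234 197 112  59  51  58  58  62  74  87  96 107 138 163 168 169 178
 199 213 209 208 208 213 212 210 206 206 209 210 208 208 207 208 210 211
 207 210 210 211 207 206 204 205 209 207 202 166 138 154 157 159 153 125
  88  90  99  98 100  96  96  97  95  99  98]
strip yaw -11.035924610969532 237.46909365457574
200 [402.7  70.2  54. ]
239 [442.3  63.1  54. ]
305 [509.2  50.9  54. ]
348 [552.7  43.   54. ]
384 [589.2  36.4  54. ]
[526.38429575  42.37208306  56.12187778] [527.49359723  46.21905883  62.        ]
```

```bash
python3 - <<'E'
from h import *
import pickle
D=pickle.load(open("d1.pkl","rb"));d=D["wrist"];D0=pickle.load(open("d0.pkl","rb"))
for z in (58,62):print(onplane(d,324,182,z),onplane(D0["top"],296.4,194.5,z),onplane(D0["scene"],348,213,z))
p=tri([(d,324,182),(D0["top"],296.4,194.5),(D0["scene"],348,213)]);print(p)
print(proj(d,p),proj(D0["top"],p),proj(D0["scene"],p))
# jars near the strip: left-wall rail
print("wall",onplane(d,262,228,80))
print("delta to button",delta([526.5,42,216])[0])
E
```

```text
[527.21395995  41.08886976  58.        ] [526.0809074  39.1876794  58.       ] [523.21366815  42.30787071  58.        ]
[527.27976651  42.05665958  62.        ] [525.1038234   38.98822266  62.        ] [525.91355657  43.06097076  62.        ]
[525.93667675  41.16840851  60.31694699]
(np.float64(322.80540991226644), np.float64(182.67859209013335)) (np.float64(295.71326639657565), np.float64(194.3943265681534)) (np.float64(347.22892356279084), np.float64(213.166587220012))
wall [459.03737866  11.21138573  80.        ]
delta to button [2.91155279 8.7597809  0.62263554]
```

Call:
arm_command(series=[{"linear":[0.002,0.01,0],"turn":-0.005},{"linear":[0,0,0.025],"turn":0},{"linear":[0,0,0.025],"turn":0},{"linear":[0,0,0.025],"turn":0},{"linear":[0,0,0.025],"turn":0},{"linear":[0,0,0.022],"turn":0},{"linear":[0,0,0],"turn":0},{"linear":[0,0,0],"turn":0}])

```text
t: 3.75
ee_pos: [528.5, 40.8, 94.9]
orientation: [-2.406, -2.02, 0.0]
ft_force: [1.0, 0.2, 0.3]
width: 0.2
grasp_force: 0.0
```

```bash
python3 - <<'E'
from h import *
d=cam("wrist");t=cam("scene")
o=ctrl.get_obs();print(o["t"],o["ee_pos"],o["ft_force"])
a=cv2.resize(d["frame"][120:320,220:420],(400,400));b=cv2.resize(t["frame"][150:250,300:400],(400,400),interpolation=cv2.INTER_CUBIC)
cv2.imwrite("pics/c2.png",np.hstack([a,b]))
E
```

```text
3.85 [529.21771637  40.62843825  95.88241106] [ 1.01480566 -0.62436344 -0.1282246 ]
```

View pics/c2.png

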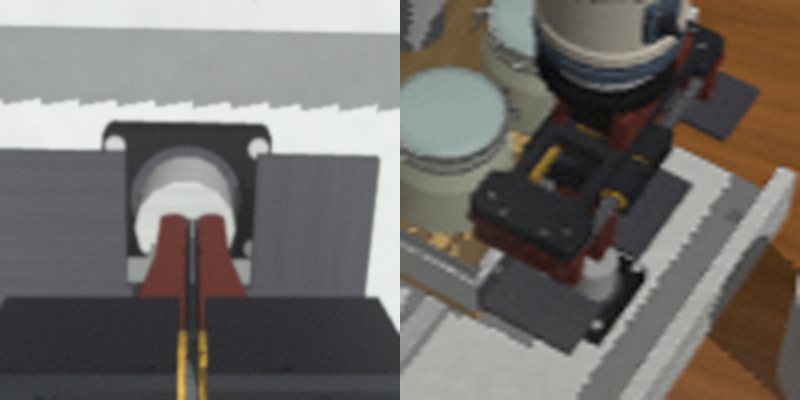

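The fingertips are directly over the button, and the button is clear inside the notch. I'll descend by touch.

Call:
arm_command(series=[{"linear":[0,0,0.004],"turn":0},{"linear":[0,0,0.004],"turn":0},{"linear":[0,0,0.003],"turn":0},{"linear":[0,0,0.003],"turn":0},{"linear":[0,0,0.002],"turn":0},{"linear":[0,0,0.002],"turn":0},{"linear":[0,0,0.001],"turn":0},{"linear":[0,0,0],"turn":0}])

```text
t: 4.65
ee_pos: [528.2, 40.1, 75.7]
orientation: [2.408, 2.018, -0.0]
ft_force: [-1.3, -0.5, 5.2]
width: 0.8
grasp_force: 2.2
```

Call:
arm_command(series=[{"linear":[0,0,0.002],"turn":0},{"linear":[0,0,0.002],"turn":0},{"linear":[0,0,0.002],"turn":0},{"linear":[0,0,0.001],"turn":0},{"linear":[0,0,0],"turn":0},{"linear":[0,0,0],"turn":0}])

```text
t: 5.25
ee_pos: [528.3, 40.1, 68.9]
orientation: [2.408, 2.018, 0.0]
ft_force: [-1.8, -0.5, 6.5]
width: 0.5
grasp_force: 3.1
```

Call:
arm_command(series=[{"linear":[0,0,0.001],"turn":0},{"linear":[0,0,0.001],"turn":0},{"linear":[0,0,0.001],"turn":0},{"linear":[0,0,0.0005],"turn":0},{"linear":[0,0,0],"turn":0},{"linear":[0,0,0],"turn":0}])

```text
t: 5.85
ee_pos: [528.2, 40.1, 65.5]
orientation: [2.408, 2.018, 0.0]
ft_force: [-1.4, -0.6, 7.3]
width: 0.5
grasp_force: 3.5
```

Call:
arm_command(series=[{"linear":[0,0.002,0],"turn":0},{"linear":[0,0.002,0],"turn":0},{"linear":[0,0.002,0],"turn":0},{"linear":[0,0.002,0],"turn":0},{"linear":[0,0.002,0],"turn":0},{"linear":[0,0.002,0],"turn":0},{"linear":[0,0.002,0],"turn":0}])

```text
t: 6.55
ee_pos: [539.5, 37.9, 64.8]
orientation: [-2.406, -2.015, 0.006]
ft_force: [-8.4, 2.4, 9.2]
width: 0.3
grasp_force: 5.1
```

```bash
python3 - <<'E'
from h import *
d=cam("wrist");o=ctrl.get_obs();print(o["t"],o["ee_pos"],o["ft_force"])
R=cv2.Rodrigues(o["orientation"])[0]; print("force in tool",R.T@o["ft_force"])
cv2.imwrite("pics/c3.png",cv2.resize(d["frame"][120:320,120:520],(800,400)))
E
```

```text
6.6 [539.65359737  37.86706682  64.82539082] [-6.51313161  1.2401946   7.76257694]
force in tool [ 0.07333157 -6.67082615 -7.72730663]
```

View pics/c3.png

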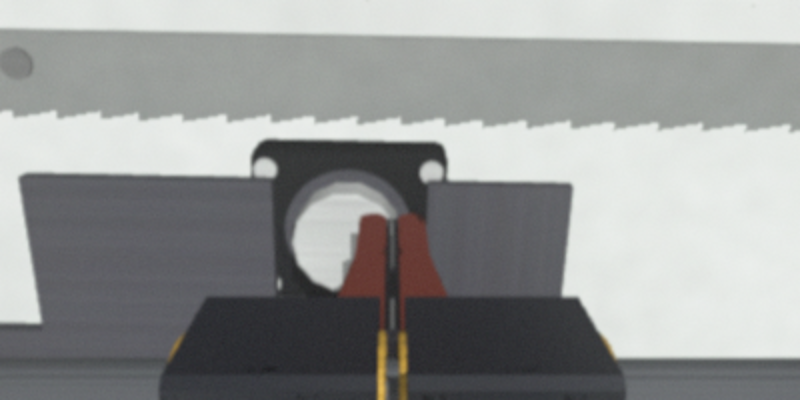

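The fingertips now touch the notch's front wall (column about 430 in the crop). They still hold the button down, and the push force is about 6.7 N. I'll keep pushing slowly.

Call:
arm_command(series=[{"linear":[0,0.002,0],"turn":0},{"linear":[0,0.002,0],"turn":0},{"linear":[0,0.002,0],"turn":0},{"linear":[0,0.002,0],"turn":0}])

```text
t: 7.0
ee_pos: [546.7, 36.5, 64.7]
orientation: [-2.405, -2.015, 0.008]
ft_force: [-8.6, 2.1, 10.2]
width: 0.4
grasp_force: 5.1
```

```bash
python3 - <<'E'
from h import *
d=cam("wrist");o=ctrl.get_obs();print(o["t"],o["ee_pos"],o["ft_force"])
R=cv2.Rodrigues(o["orientation"])[0]; print("force in tool",R.T@o["ft_force"])
cv2.imwrite("pics/c4.png",cv2.resize(d["frame"][120:320,120:520],(800,400)))
E
```

```text
7.05 [547.20926423  36.40407895  64.78578596] [-8.14538672  0.21190735  7.16517834]
force in tool [-1.22527684 -8.09817056 -7.11690525]
```

View pics/c4.png

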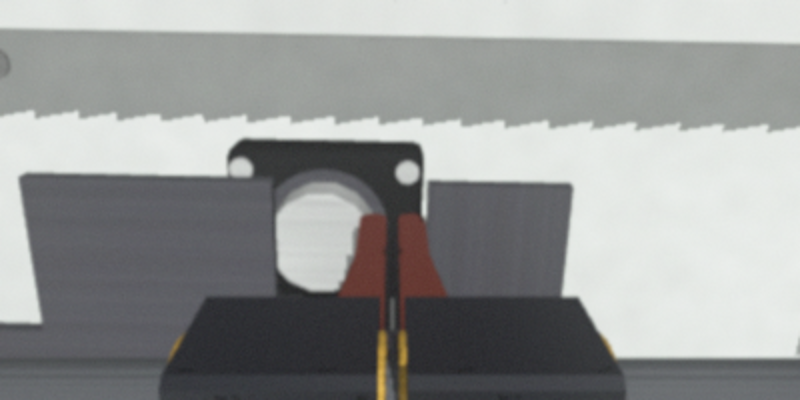

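The tray moves with the finger and the strip's middle piece is starting to cover the button at (276,240), so the push works. I'll continue gently.

Call:
arm_command(series=[{"linear":[0,0.002,0],"turn":0},{"linear":[0,0.002,0],"turn":0},{"linear":[0,0.002,0],"turn":0},{"linear":[0,0.002,0],"turn":0},{"linear":[0,0.002,0],"turn":0},{"linear":[0,0.002,0],"turn":0},{"linear":[0,0.002,0],"turn":0},{"linear":[0,0.002,0],"turn":0},{"linear":[0,0.002,0],"turn":0},{"linear":[0,0.002,0],"turn":0}])

```text
t: 8.05
ee_pos: [566.9, 32.7, 64.5]
orientation: [-2.405, -2.015, 0.007]
ft_force: [-7.1, 0.1, 5.9]
width: 0.2
grasp_force: 3.8
```

Call:
arm_command(series=[{"linear":[0,0.003,0],"turn":0},{"linear":[0,0.003,0],"turn":0},{"linear":[0,0.003,0],"turn":0},{"linear":[0,0.003,0],"turn":0},{"linear":[0,0.003,0],"turn":0},{"linear":[0,0.003,0],"turn":0},{"linear":[0,0.003,0],"turn":0},{"linear":[0,0.003,0],"turn":0},{"linear":[0,0.003,0],"turn":0},{"linear":[0,0.003,0],"turn":0}])

```text
t: 9.05
ee_pos: [596.2, 27.2, 64.3]
orientation: [-2.405, -2.015, 0.008]
ft_force: [-8.5, -1.5, 5.8]
width: 0.3
grasp_force: 3.9
```

Call:
arm_command(series=[{"linear":[0,0.003,0],"turn":0},{"linear":[0,0.003,0],"turn":0},{"linear":[0,0.003,0],"turn":0},{"linear":[0,0.003,0],"turn":0},{"linear":[0,0.003,0],"turn":0},{"linear":[0,0.003,0],"turn":0},{"linear":[0,0.003,0],"turn":0},{"linear":[0,0.003,0],"turn":0},{"linear":[0,0.003,0],"turn":0}])

```text
t: 9.95
ee_pos: [622.7, 22.3, 64.2]
orientation: [-2.405, -2.015, 0.009]
ft_force: [-8.6, -2.3, 4.6]
width: 0.7
grasp_force: 3.8
```

Call:
arm_command(series=[{"linear":[0,0.002,0],"turn":0},{"linear":[0,0.002,0],"turn":0},{"linear":[0,0.002,0],"turn":0},{"linear":[0,0.002,0],"turn":0},{"linear":[0,0,0],"turn":0}])

```text
t: 10.45
ee_pos: [631.0, 20.8, 64.2]
orientation: [-2.406, -2.015, 0.007]
ft_force: [-6.8, -2.8, 2.4]
width: 0.5
grasp_force: 3.0
```

Call:
arm_command(series=[{"linear":[0,0.002,0],"turn":0},{"linear":[0,0.002,0],"turn":0},{"linear":[0,0.002,0],"turn":0},{"linear":[0,0.002,0],"turn":0},{"linear":[0,0.002,0],"turn":0},{"linear":[0,0,0],"turn":0}])

```text
t: 11.05
ee_pos: [641.8, 19.2, 64.2]
orientation: [-2.407, -2.016, 0.005]
ft_force: [-3.7, -1.1, -1.1]
width: 0.6
grasp_force: 1.4
```

Call:
arm_command(series=[{"linear":[0,0.001,0],"turn":0},{"linear":[0,0.001,0],"turn":0},{"linear":[0,0.001,0],"turn":0},{"linear":[0,0.001,0],"turn":0},{"linear":[0,0,0],"turn":0}])

```text
t: 11.55
ee_pos: [646.2, 19.2, 64.7]
orientation: [-2.407, -2.016, 0.003]
ft_force: [-5.8, 0.0, -1.2]
width: 0.6
grasp_force: 3.0
```

Call:
arm_command(series=[{"linear":[0,0.001,0],"turn":0},{"linear":[0,0.001,0],"turn":0},{"linear":[0,0,0],"turn":0}])

```text
t: 11.85
ee_pos: [646.3, 19.1, 64.6]
orientation: [-2.405, -2.014, 0.008]
ft_force: [-12.7, 0.6, 4.2]
width: 0.5
grasp_force: 6.1
```

```bash
python3 - <<'E'
from h import *
d=cam("wrist");t=cam("top");o=ctrl.get_obs();print(o["t"],o["ee_pos"],o["ft_force"])
b=cv2.resize(t["frame"][130:260,250:380],(400,400),interpolation=cv2.INTER_CUBIC)
a=cv2.resize(d["frame"][100:320,80:300],(400,400));cv2.imwrite("pics/c5.png",np.hstack([a,b]))
E
```

```text
11.95 [646.29879896  19.15873013  64.63718904] [-11.89317642   1.20936732   4.12883409]
```

View pics/c5.png

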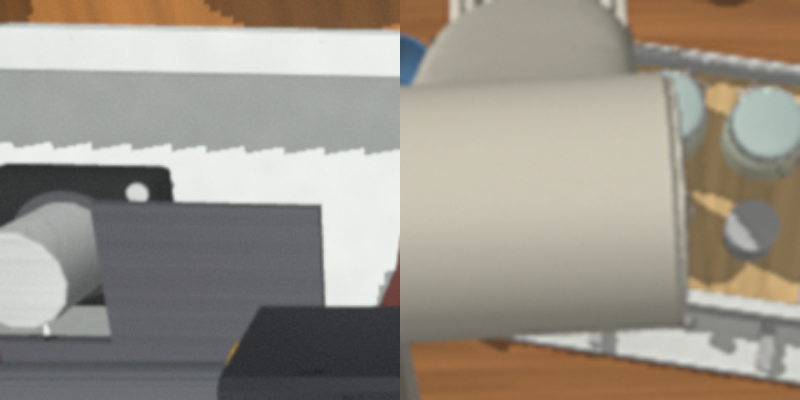

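The tray is at its stop: the force rose to 12.7 N with no motion, 107 mm on from first contact. The button stands up again in the home notch at (35,280) in the left crop. I'll back off inside the notch and lift clear.

Call:
arm_command(series=[{"linear":[0,-0.003,0],"turn":0},{"linear":[0,-0.003,0],"turn":0},{"linear":[0,0,0],"turn":0},{"linear":[0,0,-0.005],"turn":0},{"linear":[0,0,-0.01],"turn":0},{"linear":[0,0,-0.03],"turn":0},{"linear":[0,0,-0.04],"turn":0},{"linear":[0,0,-0.04],"turn":0},{"linear":[0,0,-0.04],"turn":0},{"linear":[0,0,-0.03],"turn":0}])

```text
t: 12.95
ee_pos: [644.4, 19.6, 264.4]
orientation: [2.406, 2.016, 0.005]
ft_force: [-0.4, 0.9, -0.4]
width: 0.7
grasp_force: 0.0
```

Call:
arm_command(series=[{"linear":[0.03,-0.03,0],"turn":0},{"linear":[0.03,-0.03,0],"turn":0},{"linear":[0.03,-0.03,0],"turn":0},{"linear":[0.03,-0.03,0],"turn":0},{"linear":[0.03,-0.03,0],"turn":0},{"linear":[0.03,-0.03,0],"turn":0},{"linear":[0.03,-0.02,0],"turn":0},{"linear":[0,0,0],"turn":0},{"linear":[0,0,0],"turn":0}])

```text
t: 13.85
ee_pos: [483.3, 262.0, 261.1]
orientation: [2.406, 2.02, 0.002]
ft_force: [0.7, -0.8, 1.3]
width: 0.3
grasp_force: 0.0
```

```bash
python3 - <<'E'
from h import *
d=cam("scene");t=cam("top");o=ctrl.get_obs();print(o["t"],o["ee_pos"],o["ft_force"])
b=cv2.resize(t["frame"][120:280,220:440],(400,291),interpolation=cv2.INTER_CUBIC)
a=cv2.resize(d["frame"][110:270,190:410],(400,291),interpolation=cv2.INTER_CUBIC);cv2.imwrite("pics/c6.png",np.hstack([a,b]))
E
```

```text
13.95 [483.8433488  260.79701343 260.68725118] [-0.95227194  0.4255971  -0.21426881]
```

View pics/c6.png

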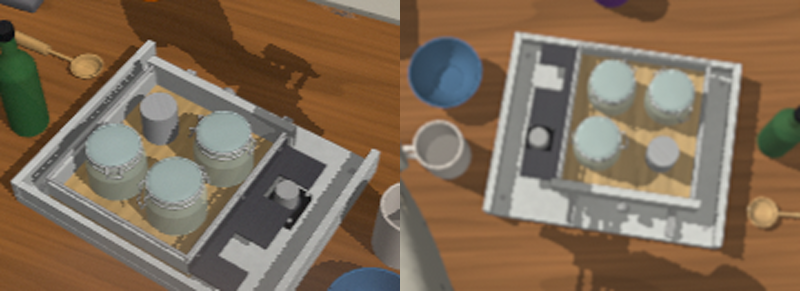

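The tray is fully home. The button stands up in the home notch at (290,195) in the left crop, the jars and tin are upright, and the mug, bowl, oil and spoon have not moved. The hand is clear.

```bash
python3 -c "
from workcell import ctrl
print(ctrl.close_job())"
```

```text
the job is handed in; nothing more can be done
None
```

The tray is fully home with the button sprung up in the home notch, the jars and tin are still standing, and the job was handed in with the hand clear at about 14 s.

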